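Set a circuit-board holder's gap with its knurled thumb wheel

ROBOT

A 7-joint arm with a two-finger parallel gripper is mounted at the origin on the work surface. World frame = base frame: x ahead of the robot, y to its left, z up, the work surface at z = 0. Lengths are in m, angles in rad, forces in N, time in s.
With the tool pointing down it reaches from about 0.4 to 0.875 m from the base axis. Payload 6.5 kg.
Tool frame: the origin (TCP) lies at the very end of the fingers, on their centre line; the grasp point (between the pads) lies r.grip_point_offset behind it (r.grip_point_offset is the distance from the TCP to the grasp point, in m); z points along the fingers, y is the line along which they close (so a half turn about z gives the same grasp; the last joint's range is limited). The gripper opens to 85 mm and grips with 20 to 120 N. Pads are 22 mm wide; open, the fingers measure 114 mm over their backs; the gripper's body (76 mm by 85 mm) begins 54 mm behind the grasp point. The pads swing forward as they close: fully open they stand 13 mm farther back than shut.
Start: joints at [1.191, 0.536, -0.004, 1.538, 0.003, 1.067, -0.071], TCP at [0.201, -0.618, 0.207] pointing down, gripper open.
Joint ranges: [-2.7, 2.7], [-0.37, 2.16], [-1.27, 1.26], [0.24, 2.4], [-1.31, 4.45], [0.19, 1.91], [-2.76, 2.76]. Speed limits (rad/s): [2.39, 2.39, 3.14, 3.14, 3.14, 3.14, 3.14].

INTERFACE

Orientations are given as a unit quaternion [w, x, y, z].
In Python, from station import r gives the robot as it stands. The module is installed in compiled form; this text tells all that it offers.
- The arm moves only by the shell command python3 -m jog 'ROWS' [FORCE]. ROWS is JSON, a list of rows, each an object of numbers: "x", "y", "z": the shift along the tool's x, y, z in m; "ax", "ay", "az": the turn, a rotation vector about the tool's x, y, z in degrees; "grip": the closure in counts, from 0 (fully open) to 255 (shut). A call has 1 to 12 rows; each row is the pose to reach, as a shift and turn from the pose commanded when the call began, along the tool's axes at that moment; what a row does not reach only later rows make up. A row lasts 1/8 s, in which the tool goes at most 62.5 mm and 10.7 degrees, less where a joint would pass 70% of its speed; a pose out of reach is approached as far as the arm can. A call with a gripper value outside its range is refused whole. The fingers move at their own pace and stop on an object; FORCE is the grip in N (left out, the last holds). Time passes only in rows, so rows that repeat a pose let the fingers close. It gives the time, the measured TCP pose, the force, the opening and the grip force at its end, in the units of the state.
- r.get_state(): the state, without advancing time (a new reading comes with each control period).
- r.get_image(name): name is "scene" or "top" or "wrist"; returns (picture, depth): 480x640x3 uint8, blue, green, red; 480x640 float32, m along the optical axis (not along the pixel's ray), 0 where there is no reading.
- r.camera_model(name): a dict with "vfov" (degrees; the focal length in pixels is half the picture's height over the tangent of half this angle, whatever the lens; pixels are square), "cx", "cy" (the principal point, pixels), "view" (4x4, takes a point from world to camera coordinates); the wrist camera has in their place "T_tool_cam" (4x4, takes a point from camera to tool coordinates, whose origin is the TCP and whose axes are the flange's). Camera axes: x right, y down, z forward; pixel columns grow to the right and rows downward; lengths in m; the calibration is good to about 2 mm. A picture is of the moment at which its call begins: read the wrist's pose just before it. camera_model takes no time and is no camera call.
- r.job_done(): hands the job in; it is judged then, once.
Trained networks look in the newest picture that a camera, given by its name, has taken for a name from the list of things; names that differ only in an ending like _2 or _b are one class to them, and where a whole thing is asked for, a point or a joint stands for the part that bears it (a point fixed in the world has none). Each returns a list of dicts, best first, with "score" (0 to 1); they miss things now and then, are a little off and sometimes report something else, mostly with a low value. They report only what shows in the picture. A call takes as long as a camera call. They do not tell look-alikes from the thing itself.
- r.silhouettes(camera, thing): "region" (480x640 bool, what is visible of it) and "box" ([left, top, width, height] in pixels, round what is visible of it).
- r.place_of(camera, thing): "centre" ([column, row] in pixels: a listed point, or the origin of a listed thing).
The state is a dict: "time": time; "joints": joint angles; "joint_vel": joint speeds; "tau": joint torques, N m; "ee_pos": TCP position; "tool_rot": TCP orientation; "force": force on the tool from outside, world axes, zero at the start; "moment": the same for the moment, N m; "grip_width": finger opening in m; "finger_force": force on a finger pad.
Only numpy, scipy, OpenCV 4.12 (cv2) and the standard library are available. Lean on these libraries where they do the work, as an engineer would, in place of code of your own. Each camera call takes 0.05 s, during which the arm holds its last target. There are 200 camera calls.

TASK

Set the board holder for the next circuit board: with a fingertip pressed down on top of the knurled wheel, roll it towards the jaws, stroke after stroke, until the gap has closed so far that the sliding jaw's pointer fin lines up with the fin of the gauge stop, then take the finger away. Move the jaw only by the wheel, never by touching it, and leave the loose things on the bench where they are: nothing is to be picked up.

Things in the scene. Friction and masses are not known exactly. Their poses are not given: they have to be found in the camera images.
- holder: Board holder bolted to the bench. Origin on the bench straight below the wheel's axle; x along the axle, -y from the wheel to the jaws. Base x -52..52, y -265..45 mm; on it, on soft feet, a deck (top z 28 mm) with wheel and jaws. Cheeks beside the wheel: |x| 14..22, |y| up to 30 mm, top z 64 mm. Fixed jaw: x -30..30, y -246..-230 mm, top z 72 mm. The wheel's top (80 mm) is highest.
- wheel: Knurled steel wheel, 50 mm across, 22 mm wide, upright between the cheeks, axle along the holder's x. Origin at its centre, 55 mm up; the frame turns with it. On its soft feet the deck sinks up to 8 mm when pressed (3.5 N to start, then 1.2 N per mm) and rises when let go. Turning takes 1 N at the rim: a finger pressed 3 to 6 mm down and moved level along the holder's y rolls it by friction.
- wheel_crown (a point): Top of the unpressed wheel, 80 mm above the bench, mid-width, above the holder's origin (does not sink). Rolling the top towards the jaws (holder's -y) closes the gap, back opens it: 6 mm of jaw travel per rad, 0.24 mm per mm of finger travel (less if it slips). The wheel stays where it is left. Strokes of about 30 mm centred here are practical; lift clear on the way back.
- jaw_slide: Sliding aluminium jaw between wheel and fixed jaw, driven by the wheel; not to be touched. 60 mm (x) by 18 mm (y), top z 72 mm. Origin on the bench below its centre, axes as the holder's. Starts fully open, its centre 85 mm from the axle along the holder's -y, and can travel 45 mm further along -y. It carries the pointer fin.
- pointer_tip (a point): Tip of the sliding jaw's pointer: a bright metal fin 4 mm thick (y), on the jaw's centre line, jutting out 19 mm in the holder's +x beside the bed; the tip is at x 49, z 60 mm in the holder's frame.
- gauge: Gauge stop: dark steel block 20 by 14 mm, 50 mm high, fixed on the +x edge of the bed, with a bright metal fin 4 mm thick, 31 mm long, at z 60 mm that points back at the pointer. Origin on the bench on the holder's centre line (x 0), at the y of the fin's middle; axes as the holder's. At the start it is 10 to 28 mm beyond the pointer along the holder's -y.
- gauge_tip (a point): Tip of the gauge stop's fin, at x 51, z 60 mm in the holder's frame, axes as the holder's. Set right, the pointer tip and this tip face each other 2 mm apart in x, at the same y.
- board: Loose circuit board lying on the bench, 70 by 90 mm, up to 16 mm high with its parts; bystander, origin under its centre.
- reel: Loose grey solder reel standing on its flange, 60 mm across, 40 mm high; bystander, origin under its centre.
- screwdriver: Loose screwdriver lying on the bench, origin about its middle; bystander.
- parts_tray: Loose grey parts tray, 90 by 120 mm, 30 mm high; bystander, origin under its centre.
Mind the look-alikes: they are no part of the job. There is more than one size of the gauge; the one meant has the size given above.

How it is judged:
On the way:
1. a fingertip presses on the wheel (contact force between the fingers and wheel above 1 N), for 0.2 s.
At the end, for the whole second after the job is handed in: The sliding jaw's pointer tip is within 2 mm of the gauge stop's fin along the bed (either side), and the jaw is at rest (y of pointer_tip in the frame of gauge_tip between -0.002 and 0.002 m and linear speed of jaw_slide below 0.003 m/s); the robot touches nothing.
It fails at once if the sliding jaw is touched by the robot (contact force between any of the fingers, the arm and jaw_slide above 0.5 N).
It fails at once if the board is moved or lifted by more than 15 mm (distance of board from where it was at the start of the episode above 0.015 m).
It fails at once if the reel is moved or lifted by more than 15 mm (distance of reel from where it was at the start of the episode above 0.015 m).
It fails at once if the screwdriver is moved or lifted by more than 15 mm (distance of screwdriver from where it was at the start of the episode above 0.015 m).
It fails at once if the parts tray is moved or lifted by more than 15 mm (distance of parts_tray from where it was at the start of the episode above 0.015 m).
It also fails if it takes over 58 s, if anything falls off the work surface, if the arm or the gripper's body presses on something with over 40 N, if the wrist force passes 120 N, or if a joint passes its speed limit or range.

## Working session

There is one attempt and no reset: what is moved stays moved. The work goes in short steps, Python scripts to look and compute and a shell command to move; the robot and the scene stay as the last step left them, time stands still between calls to the robot, and variables do not carry over. Pictures are saved under pics/ and viewed, at most 10 in all, crops included, and the job is handed in when it is done.

```bash
mkdir -p pics
cat > h.py <<'E'
import numpy as np, cv2
from station import r
from scipy.spatial.transform import Rotation as R
def model(cam,st=None):
    m=r.camera_model(cam); f=240/np.tan(np.radians(m['vfov'])/2)
    if 'view' in m: T=np.linalg.inv(np.array(m['view']))
    else:
        q=st['tool_rot']; W=np.eye(4); W[:3,:3]=R.from_quat([q[1],q[2],q[3],q[0]]).as_matrix(); W[:3,3]=st['ee_pos']
        T=W@np.array(m['T_tool_cam'])
    return f,m.get('cx',320),m.get('cy',240),T
def atz(M,uv,z):
    f,cx,cy,T=M; d=T[:3,:3]@np.array([(uv[0]-cx)/f,(uv[1]-cy)/f,1]); o=T[:3,3]
    return o+d*(z-o[2])/d[2]
def proj(M,p):
    f,cx,cy,T=M; c=np.linalg.inv(T)@np.append(p,1); return c[:2]/c[2]*f+[cx,cy]
E
python3 - <<'E'
from h import *
st=r.get_state(); print(st['ee_pos'],st['tool_rot'],st['time'])
for c in ['top','scene']:
    im,d=r.get_image(c); cv2.imwrite(f'pics/{c}0.png',im); M=model(c); print(c,M[3][:3,3].round(3))
    for t,z in [('wheel_crown',.08),('wheel',.055),('pointer_tip',.06),('gauge_tip',.06),('jaw_slide',0),('holder',0)]:
        for x in r.place_of(c,t)[:3]: print(t,round(x['score'],2),np.round(x['centre'],1),atz(M,x['centre'],z).round(4))
E
```

```text
[ 0.20038884 -0.6176485   0.20590497] [-8.36814400e-04  9.87714408e-01  1.56267432e-01 -1.95709789e-04] 0.0
top [0.378 0.106 0.923]
wheel_crown 0.83 [396.2 224.8] [ 0.5473 -0.0423  0.08  ]
wheel 0.66 [392.3 225.4] [ 0.5514 -0.0398  0.055 ]
pointer_tip 0.55 [448.7 226.4] [ 0.5473 -0.1372  0.06  ]
gauge_tip 0.77 [459.8 224.1] [ 0.5511 -0.1568  0.06  ]
gauge_tip 0.69 [449.3 355.9] [ 0.328  -0.1245  0.06  ]
gauge_tip 0.69 [459.8 141.7] [ 0.7018 -0.1667  0.06  ]
jaw_slide 0.77 [429.2 251.1] [ 0.5132 -0.1151  0.    ]
holder 0.68 [298.9 210.2] [0.5936 0.1241 0.    ]
holder 0.55 [386.8 236.1] [ 0.5423 -0.038   0.    ]
scene [ 1.14  -0.07   0.694]
wheel_crown 0.7 [245.9 245.5] [ 0.544  -0.0451  0.08  ]
wheel 0.57 [252.1 257.2] [ 0.5492 -0.038   0.055 ]
pointer_tip 0.9 [192.4 267.3] [ 0.5518 -0.1362  0.06  ]
gauge_tip 0.71 [179.4 266.8] [ 0.5455 -0.1567  0.06  ]
gauge_tip 0.56 [180.2 359.8] [ 0.7211 -0.166   0.06  ]
gauge_tip 0.55 [250.3 247.7] [ 0.5315 -0.0378  0.06  ]
jaw_slide 0.59 [204.7 271.8] [ 0.5122 -0.1221  0.    ]
holder 0.98 [252.3 274.6] [ 0.5396 -0.0413 -0.    ]
```

View pics/top0.png

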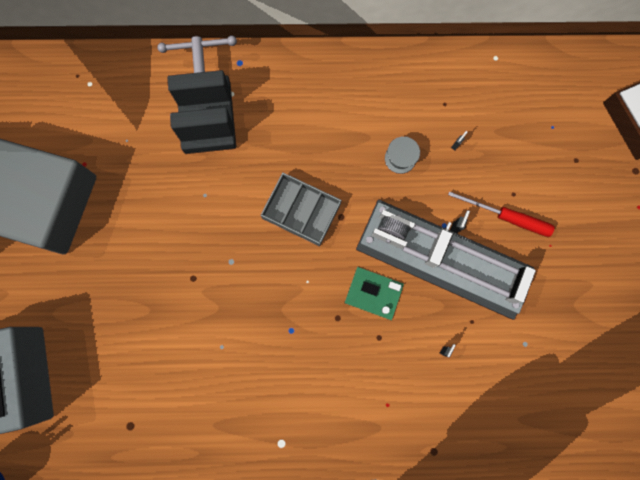

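View pics/scene0.png

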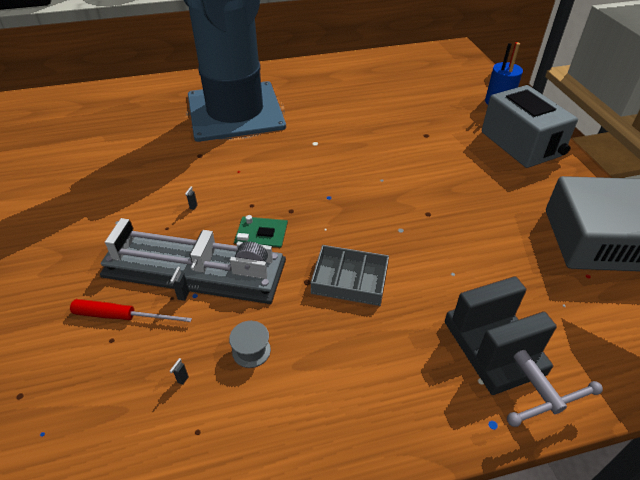

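The top view shows the holder running from the wheel (394,226) down-right to the fixed jaw (523,286). The true gauge is on the bed at (462,217), and the look-alikes stand loose at (449,350) and (460,140). Next I'll work out the yaw and the approach move.

Run:
```python
from h import *
im,d=r.get_image('top'); M=model('top'); f,cx,cy,T=M
S=[s for s in r.silhouettes('top','holder') if s['region'][230:260,380:500].any()][0]
v,u=np.nonzero(S['region']); z=d[v,u]
P=np.c_[(u-cx)/f*z,(v-cy)/f*z,z,np.ones_like(z)]@T.T
print(S['score'],len(u))
for lo,hi in [(-.01,.03),(.065,.075),(.075,.09)]:
    q=P[(P[:,2]>lo)&(P[:,2]<hi)&(P[:,3]>0)][:,:2].astype(np.float32); print(lo,len(q),cv2.minAreaRect(q*1000) if len(q)>4 else '')
q=P[(P[:,2]>.062)&(P[:,2]<.076)]; q=q[q[:,1]<-.2]; print('fixed jaw top',q.mean(0),q[:,:2].min(0),q[:,:2].max(0))
w=P[(P[:,2]>.07)&(P[:,1]>-.08)]; print('wheel top',w.mean(0),w[:,2].max())
st=r.get_state(); q=st['tool_rot'];Rt=R.from_quat([q[1],q[2],q[3],q[0]])
print(Rt.inv().apply(np.array([.547,-.0435,.2])-st['ee_pos'])); print(Rt.as_matrix().round(3)); print(r.camera_model('wrist'))
```

```text
0.55 9899
-0.01 6425 ((502.5867004394531, -146.21875), (318.7447204589844, 116.6104965209961), 64.6566390991211)
0.065 1041 ((499.7220458984375, -139.24110412597656), (275.0882873535156, 60.13288497924805), 64.75115203857422)
0.075 195 ((496.00238037109375, -136.7471923828125), (252.67037963867188, 22.661840438842773), 62.52223205566406)
fixed jaw top [ 0.44487351 -0.25334863  0.07001054  1.        ] [ 0.41457353 -0.27479393] [ 0.47418588 -0.23468424]
wheel top [ 0.52403699 -0.02204614  0.18421339  1.        ] 0.9231736429253488
[ 0.50687802 -0.43974943  0.00678423]
[[ 0.951  0.309 -0.   ]
 [ 0.309 -0.951 -0.   ]
 [-0.     0.    -1.   ]]
{'vfov': 68.66317265732263, 'cx': 319.91981842507926, 'cy': 238.46680169730917, 'T_tool_cam': array([[-1.20219371e-04, -9.47424913e-01, -3.19978156e-01,
         8.17923941e-02],
       [ 9.99999692e-01,  1.34405387e-04, -7.73672647e-04,
        -4.77946090e-04],
       [ 7.76003528e-04, -3.19978150e-01,  9.47424605e-01,
        -1.67138239e-01],
       [ 0.00000000e+00,  0.00000000e+00,  0.00000000e+00,
         1.00000000e+00]])}
```

```bash
python3 -m jog '[{"x":0.255,"y":-0.22,"z":-0.03,"az":-23,"grip":255},{"x":0.255,"y":-0.22,"z":-0.03,"az":-23,"grip":255},{"x":0.255,"y":-0.22,"z":-0.03,"az":-23,"grip":255},{"x":0.255,"y":-0.22,"z":-0.03,"az":-23,"grip":255},{"x":0.255,"y":-0.22,"z":-0.03,"az":-23,"grip":255},{"x":0.507,"y":-0.44,"z":-0.03,"az":-46.7,"grip":255},{"x":0.507,"y":-0.44,"z":-0.03,"az":-46.7,"grip":255},{"x":0.507,"y":-0.44,"z":-0.03,"az":-46.7,"grip":255},{"x":0.507,"y":-0.44,"z":-0.03,"az":-46.7,"grip":255},{"x":0.507,"y":-0.44,"z":-0.03,"az":-46.7,"grip":255},{"x":0.507,"y":-0.44,"z":-0.03,"az":-46.7,"grip":255},{"x":0.507,"y":-0.44,"z":-0.03,"az":-46.7,"grip":255}]' 40
cat > look.py <<'E'
import sys; from h import *
st=r.get_state(); print('t',st['time'],'ee',st['ee_pos'].round(4) if hasattr(st['ee_pos'],'round') else st['ee_pos'],'F',np.round(st['force'],1))
q=st['tool_rot'];Rt=R.from_quat([q[1],q[2],q[3],q[0]]); yaw=np.radians(-25.3); ex=np.array([np.cos(yaw),np.sin(yaw),0]); ey=np.array([-ex[1],ex[0],0])
print('tool x yaw',np.degrees(np.arctan2(*Rt.as_matrix()[[1,0],0])),'z',Rt.as_matrix()[:,2].round(3))
for c in sys.argv[2:]:
    st=r.get_state(); im,d=r.get_image(c); cv2.imwrite(f'pics/{sys.argv[1]}_{c}.png',im); M=model(c,st); pts={}
    for t,z in [('wheel_crown',.08),('pointer_tip',.06),('gauge_tip',.06)]:
        for x in r.place_of(c,t)[:3]:
            p=atz(M,x['centre'],z); pts.setdefault(t,p)
            h=p-[.547,-.042,0]
            print(c,t,round(x['score'],2),np.round(x['centre'],1),p.round(4),'holder xy mm',(1e3*h@ex).round(1),(1e3*h@ey).round(1))
E
python3 look.py a wrist
```

```text
t 0.8 ee [ 0.2007 -0.6183  0.2068] F [ 0.5  0.6 -0.5]
tool x yaw 17.9830231089685 z [-0. -0. -1.]invalid input at $[0]: expected keys x, y, z, ax, ay, az, grip
```

View pics/a_wrist.png

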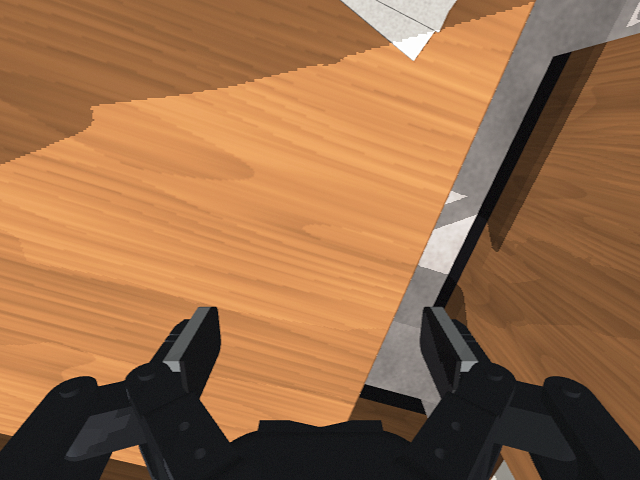

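The call was refused because every row needs all the keys. The wrist camera looks towards tool +x, so I'll put tool x along holder +x. The pointer and gauge will then stay in view, and the strokes run along tool y.

```bash
python3 -m jog '[{"x":0.255,"y":-0.22,"z":-0.03,"ax":0,"ay":0,"az":22,"grip":255},{"x":0.255,"y":-0.22,"z":-0.03,"ax":0,"ay":0,"az":22,"grip":255},{"x":0.255,"y":-0.22,"z":-0.03,"ax":0,"ay":0,"az":22,"grip":255},{"x":0.255,"y":-0.22,"z":-0.03,"ax":0,"ay":0,"az":22,"grip":255},{"x":0.255,"y":-0.22,"z":-0.03,"ax":0,"ay":0,"az":22,"grip":255},{"x":0.255,"y":-0.22,"z":-0.03,"ax":0,"ay":0,"az":22,"grip":255},{"x":0.507,"y":-0.44,"z":-0.03,"ax":0,"ay":0,"az":43.3,"grip":255},{"x":0.507,"y":-0.44,"z":-0.03,"ax":0,"ay":0,"az":43.3,"grip":255},{"x":0.507,"y":-0.44,"z":-0.03,"ax":0,"ay":0,"az":43.3,"grip":255},{"x":0.507,"y":-0.44,"z":-0.03,"ax":0,"ay":0,"az":43.3,"grip":255},{"x":0.507,"y":-0.44,"z":-0.03,"ax":0,"ay":0,"az":43.3,"grip":255},{"x":0.507,"y":-0.44,"z":-0.03,"ax":0,"ay":0,"az":43.3,"grip":255}]' 40
python3 look.py b wrist
```

```text
time: 2.5
ee_pos: [0.5483, -0.0396, 0.237]
tool_rot: [-0.001, 0.976, -0.217, 0.0]
force: [0.2, -0.8, -0.2]
grip_width: -0.0004
finger_force: 0.0
t 2.5 ee [ 0.5483 -0.0396  0.237 ] F [ 0.2 -0.8 -0.2]
tool x yaw -25.12434201114662 z [ 0.001  0.001 -1.   ]
wrist wheel_crown 0.59 [321.9 213.5] [ 0.545  -0.0397  0.08  ] holder xy mm -2.8 1.2
wrist wheel_crown 0.45 [179.2 216.9] [0.5998 0.085  0.08  ] holder xy mm -6.6 137.4
wrist pointer_tip 0.71 [410.1 159.4] [ 0.5529 -0.1369  0.06  ] holder xy mm 45.9 -83.3
wrist gauge_tip 0.85 [432.9 159.7] [ 0.5433 -0.1567  0.06  ] holder xy mm 45.7 -105.2
wrist gauge_tip 0.59 [464.9 337.7] [ 0.3385 -0.1236  0.06  ] holder xy mm -153.6 -162.9
```

View pics/b_wrist.png

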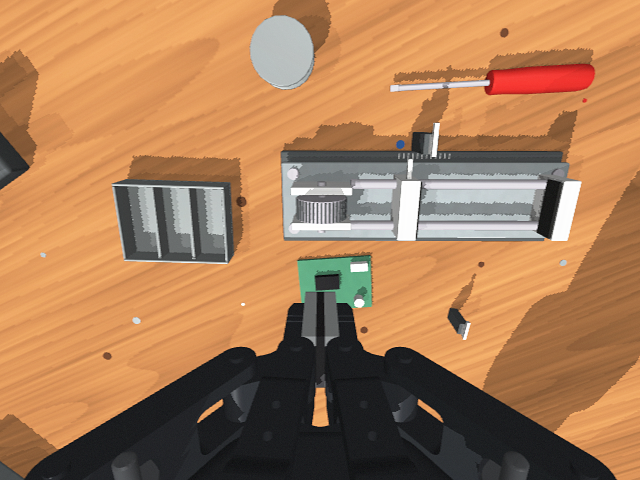

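The wrist view shows the wheel at (322,208), the pointer at (410,160) and the gauge fin at (436,125–157). The gap of about 22 mm needs about 92 mm of rolling. First stroke:

```bash
python3 -m jog '[{"x":-0.003,"y":-0.0136,"z":0.06,"ax":0,"ay":0,"az":0,"grip":255},{"x":-0.003,"y":-0.0136,"z":0.12,"ax":0,"ay":0,"az":0,"grip":255},{"x":-0.003,"y":-0.0136,"z":0.15,"ax":0,"ay":0,"az":0,"grip":255},{"x":-0.003,"y":-0.0136,"z":0.1615,"ax":0,"ay":0,"az":0,"grip":255},{"x":-0.003,"y":-0.0136,"z":0.1615,"ax":0,"ay":0,"az":0,"grip":255}]'
python3 -m jog '[{"x":0,"y":0.008,"z":0,"ax":0,"ay":0,"az":0,"grip":255},{"x":0,"y":0.016,"z":0,"ax":0,"ay":0,"az":0,"grip":255},{"x":0,"y":0.024,"z":0,"ax":0,"ay":0,"az":0,"grip":255},{"x":0,"y":0.030,"z":0,"ax":0,"ay":0,"az":0,"grip":255},{"x":0,"y":0.030,"z":0,"ax":0,"ay":0,"az":0,"grip":255}]'
python3 -m jog '[{"x":0,"y":0,"z":-0.03,"ax":0,"ay":0,"az":0,"grip":255},{"x":0,"y":0,"z":-0.03,"ax":0,"ay":0,"az":0,"grip":255}]'
python3 look.py c wrist top
```

```text
time: 3.32
ee_pos: [0.5501, -0.0307, 0.0755]
tool_rot: [0.0, 0.976, -0.22, -0.0]
force: [0.4, -0.1, 0.1]
grip_width: -0.0002
finger_force: 0.0
time: 3.95
ee_pos: [0.5371, -0.0575, 0.0754]
tool_rot: [0.0, 0.976, -0.22, 0.0]
force: [-0.3, 0.6, 0.5]
grip_width: 0.0001
finger_force: 0.0
time: 4.2
ee_pos: [0.5392, -0.0564, 0.1071]
tool_rot: [-0.0, 0.976, -0.219, 0.002]
force: [1.2, -0.1, -0.3]
grip_width: 0.0001
finger_force: 0.0
t 4.2 ee [ 0.5392 -0.0564  0.1071] F [ 1.2 -0.1 -0.3]
tool x yaw -25.295896306213287 z [ 0.004  0.    -1.   ]
wrist wheel_crown 0.7 [291.9 266.5] [ 0.5448 -0.0404  0.08  ] holder xy mm -2.7 0.5
wrist pointer_tip 0.93 [428.4 181.1] [ 0.5528 -0.1359  0.06  ] holder xy mm 45.3 -82.4
wrist gauge_tip 0.83 [466.2 178.1] [ 0.5447 -0.1573  0.06  ] holder xy mm 47.2 -105.2
wrist gauge_tip 0.63 [403.7 228.7] [ 0.5308 -0.1114  0.06  ] holder xy mm 15.0 -69.6
top wheel_crown 0.97 [397.8 224.7] [ 0.5475 -0.045   0.08  ] holder xy mm 1.7 -2.6
top wheel_crown 0.16 [394.  226.4] [ 0.5446 -0.0385  0.08  ] holder xy mm -3.7 2.2
top pointer_tip 0.63 [449.1 224.1] [ 0.5514 -0.1381  0.06  ] holder xy mm 45.0 -85.0
top pointer_tip 0.31 [398.3 155.2] [ 0.6778 -0.0551  0.06  ] holder xy mm 123.8 44.0
top gauge_tip 0.53 [449.8 358.8] [ 0.3233 -0.1251  0.06  ] holder xy mm -166.8 -170.7
```

View pics/c_wrist.png

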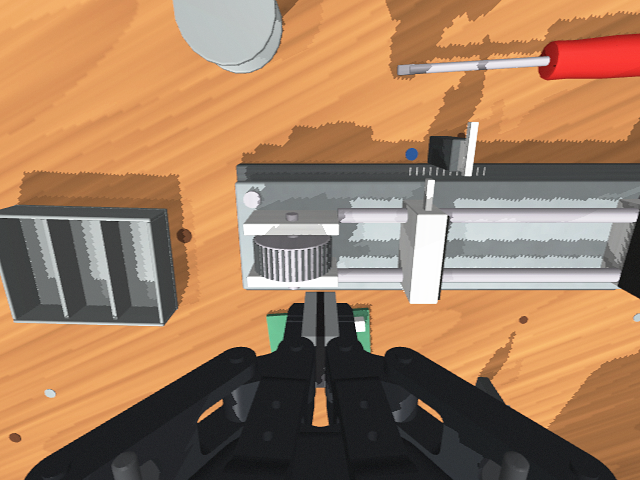

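The first stroke never touched the wheel: vertical force stayed near 0 and the jaw did not move. I'll check where the fingertip and wheel really are using wrist depth.

```bash
python3 - <<'E'
from h import *
st=r.get_state(); im,d=r.get_image('wrist'); f,cx,cy,T=model('wrist',st); Tt=np.array(r.camera_model('wrist')['T_tool_cam'])
yaw=np.radians(-25.3); ex=np.array([np.cos(yaw),np.sin(yaw),0]); ey=np.array([-ex[1],ex[0],0])
def pt(u,v,T):
    z=d[v,u]; return (T@[(u-cx)/f*z,(v-cy)/f*z,z,1])[:3]*1e3
for u,v in [(312,296),(328,296),(312,310),(328,310),(312,330),(328,330),(320,350)]: print('tool',u,v,pt(u,v,Tt).round(1))
o=np.array([545,-40,0])
for u,v in [(275,228),(320,228),(270,279),(262,245),(292,240),(292,250),(292,258),(292,266),(292,272),(275,258),(310,258),(425,250),(430,195),(470,150),(200,440)]:
    p=pt(u,v,T); print('holder',u,v,((p-o)@ex).round(1),((p-o)@ey).round(1),p[2].round(1))
E
tail -c 300 look.py >/dev/null
```

```text
tool 312 296 [ 10.3  -3.4 -33. ]
tool 328 296 [  9.6   3.5 -31.6]
tool 312 310 [ 10.3  -3.2 -44.5]
tool 328 310 [ 10.1   3.2 -44.3]
tool 312 330 [ 10.2  -2.9 -58.3]
tool 328 330 [ 10.4   2.9 -58.7]
tool 320 350 [  4.4   0.  -62. ]
holder 275 228 17.9 9.3 63.8
holder 320 228 18.0 -18.5 64.4
holder 270 279 -16.5 13.9 64.4
holder 262 245 10.8 16.0 75.2
holder 292 240 11.4 -1.3 67.9
holder 292 250 9.9 -2.3 81.2
holder 292 258 4.6 -2.1 80.6
holder 292 266 -0.2 -2.0 81.1
holder 292 272 -4.4 -1.9 80.3
holder 275 258 3.9 8.1 78.7
holder 310 258 2.5 -12.5 75.4
holder 425 250 6.3 -82.3 71.9
holder 430 195 81.6 -18.5 271.8
holder 470 150 64.7 -105.0 63.5
holder 200 440 -8.2 17.0 192.6
```

Depth shows the finger ends about 30 mm short of the nominal TCP, so the tip was at z ≈ 0.106, which explains the miss. The wheel position itself checks out. I'll descend again in small steps, watching the force.

```bash
python3 -m jog '[{"x":-0.001,"y":-0.031,"z":0,"ax":0,"ay":0,"az":0,"grip":255},{"x":-0.001,"y":-0.031,"z":0.04,"ax":0,"ay":0,"az":0,"grip":255},{"x":-0.001,"y":-0.031,"z":0.052,"ax":0,"ay":0,"az":0,"grip":255},{"x":-0.001,"y":-0.031,"z":0.052,"ax":0,"ay":0,"az":0,"grip":255}]'
python3 -m jog '[{"x":0,"y":0,"z":0.002,"ax":0,"ay":0,"az":0,"grip":255},{"x":0,"y":0,"z":0.003,"ax":0,"ay":0,"az":0,"grip":255}]'
```

```text
time: 5.15
ee_pos: [0.5485, -0.0279, 0.0529]
tool_rot: [0.0, 0.976, -0.219, -0.001]
force: [-2.4, 0.4, 4.7]
grip_width: 0.0002
finger_force: 2.7
time: 5.4
ee_pos: [0.5492, -0.028, 0.0513]
tool_rot: [-0.0, 0.976, -0.219, -0.001]
force: [-4.5, 2.4, 7.7]
grip_width: 0.0001
finger_force: 3.9
```

```bash
python3 -m jog '[{"x":0,"y":0.006,"z":0.001,"ax":0,"ay":0,"az":0,"grip":255},{"x":0,"y":0.013,"z":0.001,"ax":0,"ay":0,"az":0,"grip":255},{"x":0,"y":0.02,"z":0.001,"ax":0,"ay":0,"az":0,"grip":255}]'
python3 -m jog '[{"x":0,"y":0.006,"z":0,"ax":0,"ay":0,"az":0,"grip":255},{"x":0,"y":0.01,"z":0,"ax":0,"ay":0,"az":0,"grip":255},{"x":0,"y":0.01,"z":0,"ax":0,"ay":0,"az":0,"grip":255}]'
python3 -m jog '[{"x":0,"y":0,"z":-0.025,"ax":0,"ay":0,"az":0,"grip":255},{"x":0,"y":0,"z":-0.035,"ax":0,"ay":0,"az":0,"grip":255},{"x":0,"y":0,"z":-0.035,"ax":0,"ay":0,"az":0,"grip":255}]'
python3 look.py d wrist
```

```text
time: 5.78
ee_pos: [0.5407, -0.0459, 0.0507]
tool_rot: [-0.0, 0.976, -0.219, -0.0]
force: [-4.4, 2.5, 7.6]
grip_width: -0.0002
finger_force: 4.4
time: 6.15
ee_pos: [0.5357, -0.057, 0.0499]
tool_rot: [0.001, 0.976, -0.22, -0.001]
force: [-4.4, -2.9, 5.1]
grip_width: 0.0001
finger_force: 3.2
time: 6.52
ee_pos: [0.5379, -0.0555, 0.085]
tool_rot: [-0.0, 0.976, -0.219, 0.001]
force: [0.1, 0.5, 0.2]
grip_width: 0.0002
finger_force: 0.0
t 6.525 ee [ 0.5379 -0.0555  0.085 ] F [0.1 0.5 0.2]
tool x yaw -25.32403573619605 z [ 0.002 -0.    -1.   ]
wrist wheel_crown 0.65 [285.9 280. ] [ 0.5455 -0.0388  0.08  ] holder xy mm -2.7 2.3
wrist wheel_crown 0.18 [486.1 178.1] [ 0.5524 -0.1522  0.08  ] holder xy mm 52.0 -97.3
wrist pointer_tip 0.63 [294.2 234. ] [ 0.5617 -0.0503  0.06  ] holder xy mm 16.9 -1.2
wrist gauge_tip 0.59 [483.9 180.6] [ 0.5448 -0.1579  0.06  ] holder xy mm 47.5 -105.7
```

View pics/d_wrist.png

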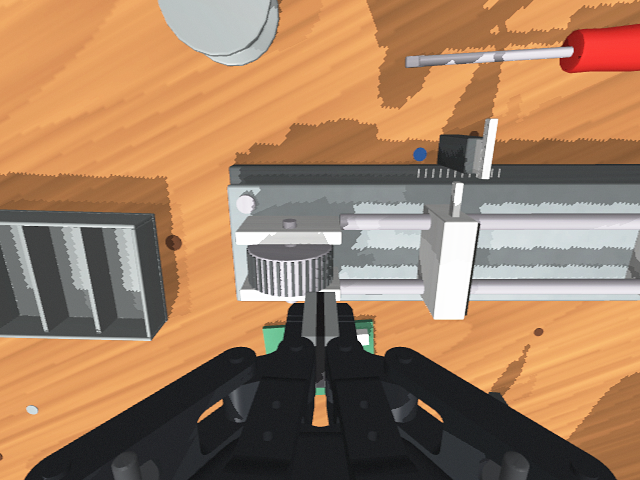

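The first proper stroke worked. The pointer is now at (458,184) and the gauge fin tip at (484,177), about 26 px (≈15 mm) to go. Second stroke:

```bash
python3 -m jog '[{"x":0,"y":-0.03,"z":0,"ax":0,"ay":0,"az":0,"grip":255},{"x":0,"y":-0.03,"z":0.025,"ax":0,"ay":0,"az":0,"grip":255},{"x":0,"y":-0.03,"z":0.034,"ax":0,"ay":0,"az":0,"grip":255},{"x":0,"y":-0.03,"z":0.034,"ax":0,"ay":0,"az":0,"grip":255},{"x":0,"y":-0.023,"z":0.035,"ax":0,"ay":0,"az":0,"grip":255},{"x":0,"y":-0.016,"z":0.035,"ax":0,"ay":0,"az":0,"grip":255},{"x":0,"y":-0.009,"z":0.035,"ax":0,"ay":0,"az":0,"grip":255},{"x":0,"y":-0.003,"z":0.035,"ax":0,"ay":0,"az":0,"grip":255},{"x":0,"y":0,"z":0.035,"ax":0,"ay":0,"az":0,"grip":255},{"x":0,"y":0,"z":0.035,"ax":0,"ay":0,"az":0,"grip":255},{"x":0,"y":0,"z":0.015,"ax":0,"ay":0,"az":0,"grip":255},{"x":0,"y":0,"z":0,"ax":0,"ay":0,"az":0,"grip":255}]'
cat > gap.py <<'E'
import sys; from h import *
st=r.get_state(); im,d=r.get_image('wrist'); M=model('wrist',st); f,cx,cy,T=M; print(st['time'],np.round(st['ee_pos'],4),np.round(st['force'],1))
o=np.array([.545,-.040,0]); yaw=np.radians(-25.3); ex=np.array([np.cos(yaw),np.sin(yaw),0]); ey=np.array([-ex[1],ex[0],0])
# rectify plane z=.06: 5 px/mm, rows x 80..20, cols y -60..-130
px=lambda x,y: proj(M,o+np.array([0,0,.06])+ex*x/1e3+ey*y/1e3)
src=np.float32([px(80,-60),px(80,-130),px(20,-130),px(20,-60)]); dst=np.float32([[0,0],[560,0],[560,480],[0,480]])
w=cv2.warpPerspective(im,cv2.getPerspectiveTransform(src,dst),(560,480),flags=cv2.INTER_CUBIC); cv2.imwrite(f'pics/{sys.argv[1]}.png',w)
g=w.min(2).astype(int)
for nm,a,b in [('gauge',160,216),('pointer',265,300)]:
    p=g[a:b].mean(0); print(nm,[(-60-(c/8)).__round__(1) for c in np.nonzero(p>150)[0][[0,-1]]] if (p>150).any() else p.max(), 'peak',-60-p.argmax()/8)
E
python3 gap.py e
```

```text
time: 8.22
ee_pos: [0.5365, -0.0559, 0.0847]
tool_rot: [0.0, 0.976, -0.219, -0.0]
force: [-0.4, 0.1, 0.1]
grip_width: 0.0
finger_force: 0.0
8.225 [ 0.5365 -0.0559  0.0847] [-0.4  0.1  0.1]
gauge [np.float64(-102.1), np.float64(-109.0)] peak -108.25
pointer [np.float64(-100.1), np.float64(-104.6)] peak -101.125
```

View pics/e.png

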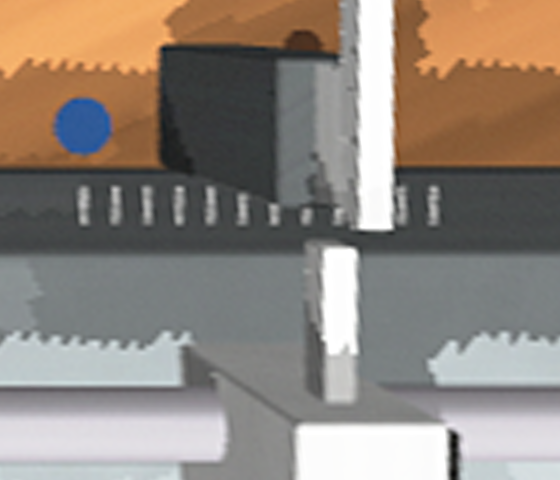

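The rectified view puts the pointer at column 339 and the gauge fin at column 376, so 37 px or about 4.6 mm remain. I'll raise the finger and hold the camera straight over the fins to remove parallax.

```bash
python3 -m jog '[{"x":0,"y":0,"z":-0.04,"ax":0,"ay":0,"az":0,"grip":255},{"x":0,"y":0.045,"z":-0.04,"ax":0,"ay":0,"az":0,"grip":255},{"x":0,"y":0.088,"z":-0.04,"ax":0,"ay":0,"az":0,"grip":255},{"x":0,"y":0.088,"z":-0.04,"ax":0,"ay":0,"az":0,"grip":255},{"x":0,"y":0.088,"z":-0.04,"ax":0,"ay":0,"az":0,"grip":255}]'
python3 gap.py f
```

```text
time: 8.9
ee_pos: [0.4994, -0.1345, 0.1242]
tool_rot: [-0.0, 0.976, -0.219, 0.0]
force: [0.5, -0.1, -0.3]
grip_width: 0.0002
finger_force: 0.0
8.9 [ 0.4994 -0.1345  0.1242] [ 0.5 -0.1 -0.3]
gauge [np.float64(-103.5), np.float64(-107.8)] peak -104.375
pointer [np.float64(-98.6), np.float64(-103.4)] peak -99.75
```

View pics/f.png

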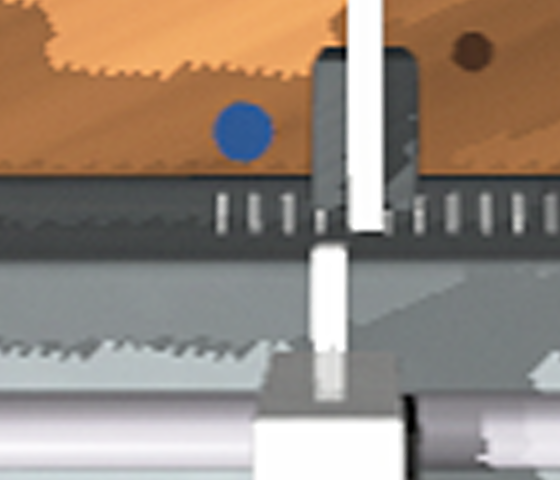

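Straight down, the fins are still 37–39 px (≈4.7 mm) apart, which agrees with the oblique view. Next a short 15 mm stroke:

```bash
python3 -m jog '[{"x":0,"y":-0.055,"z":0,"ax":0,"ay":0,"az":0,"grip":255},{"x":0,"y":-0.111,"z":0,"ax":0,"ay":0,"az":0,"grip":255},{"x":0,"y":-0.111,"z":0.04,"ax":0,"ay":0,"az":0,"grip":255},{"x":0,"y":-0.111,"z":0.065,"ax":0,"ay":0,"az":0,"grip":255},{"x":0,"y":-0.111,"z":0.0745,"ax":0,"ay":0,"az":0,"grip":255},{"x":0,"y":-0.111,"z":0.0745,"ax":0,"ay":0,"az":0,"grip":255},{"x":0,"y":-0.106,"z":0.075,"ax":0,"ay":0,"az":0,"grip":255},{"x":0,"y":-0.101,"z":0.075,"ax":0,"ay":0,"az":0,"grip":255},{"x":0,"y":-0.096,"z":0.075,"ax":0,"ay":0,"az":0,"grip":255},{"x":0,"y":-0.096,"z":0.075,"ax":0,"ay":0,"az":0,"grip":255},{"x":0,"y":-0.096,"z":0.055,"ax":0,"ay":0,"az":0,"grip":255},{"x":0,"y":-0.096,"z":0,"ax":0,"ay":0,"az":0,"grip":255}]'
python3 -m jog '[{"x":0,"y":0.045,"z":0,"ax":0,"ay":0,"az":0,"grip":255},{"x":0,"y":0.094,"z":0,"ax":0,"ay":0,"az":0,"grip":255},{"x":0,"y":0.094,"z":0,"ax":0,"ay":0,"az":0,"grip":255},{"x":0,"y":0.094,"z":0,"ax":0,"ay":0,"az":0,"grip":255}]'
python3 gap.py g
```

```text
time: 10.45
ee_pos: [0.5385, -0.0471, 0.1235]
tool_rot: [0.0, 0.976, -0.218, -0.003]
force: [1.1, -0.1, 0.6]
grip_width: 0.0
finger_force: 0.0
time: 10.95
ee_pos: [0.5007, -0.1322, 0.1246]
tool_rot: [-0.0, 0.976, -0.219, 0.0]
force: [-0.4, -0.2, -0.7]
grip_width: 0.0
finger_force: 0.0
10.95 [ 0.5007 -0.1322  0.1246] [-0.4 -0.2 -0.7]
gauge [np.float64(-103.6), np.float64(-107.9)] peak -104.25
pointer [np.float64(-103.0), np.float64(-107.6)] peak -103.625
```

View pics/g.png

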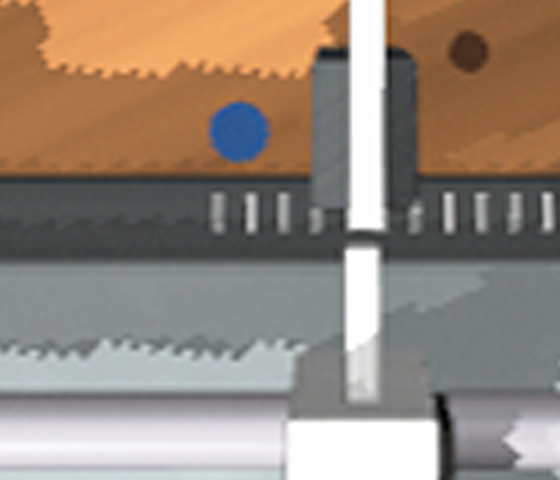

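The pointer (column 363) and gauge fin (column 368) now line up to about 0.5 mm. The finger is lifted clear and still, so I'm handing in.

```bash
python3 -c "
from station import r
print(r.job_done())"
```

```text
the job is handed in; nothing more can be done
None
```

I rolled the wheel until the sliding jaw's pointer sat about 0.5 mm from the gauge fin (limit 2 mm), lifted the finger clear, and handed the job in at about 11 s of robot time; the hand-in call gave no verdict.

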